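Probe the sensor housing and fit the core that matches its bore

TASK

The open blue sensor housing has a blind bore that is either shallow or deep. With the depth rod, probe that bore until the rod's sprung tip is pushed in by the bottom. Finish with the rod standing back in its holder and the one core that matches the bore standing upright in it, its white shoulder level with the housing's rim; leave the other core standing where it is.

Things in the scene. Friction and masses are not known exactly. Their poses are not given: they have to be found in the camera images.
- housing: Open blue round sensor housing on a black foot (foot 92 mm across, no obstacle), fixed to the green bench. 76 mm outside diameter, 90 mm high, with a flat-bottomed vertical blind bore of 48 mm diameter, open at the top. The bore is either 30 mm or 60 mm deep below the rim, at random; the outside does not show which. Origin: centre of its underside on the bench; z up; the rim is at z = 90 mm.
- rod: Depth rod, 220 g, standing upright in its holder: from the bottom, a steel stem of 14 mm diameter with a brass sprung tip (11 mm diameter), a black band 28 to 32 mm and a yellow band 58 to 62 mm above the tip, a brass collar of 64 mm diameter from 95 to 103 mm above the tip, and a red round handle of 24 mm diameter from 103 to 150 mm. Grip the handle from above. Origin: on the axis at the end of the tip when it is out; z along the rod, up towards the handle.
- feeler (a joint): How far the rod's sprung tip is pushed up into the stem, in m: 0 out, 0.005 fully in. It begins to yield at about 1 N, is halfway at about 2.3 N and fully in at about 3.5 N.
- stand: The rod's holder: an upright aluminium tube fixed to the bench, 52 mm outside and 36 mm inside diameter, 110 mm high, open at the top, on a dark foot 84 mm across. The rod hangs in it with its collar resting on the tube's rim, so that the rod's origin is 15 mm above the bench. Origin: centre of its underside on the bench; z up.
- core_short: Short core (110 g nominal), standing on the bench: black cylinder of 34 mm diameter and 30 mm length with a white ring at its upper edge (the shoulder), and above that a yellow round grip knob of 24 mm diameter and 42 mm height. Fits the 30 mm deep bore. Origin: centre of its underside; z up.
- core_long: Long core (160 g nominal), standing on the bench: the same but with a black cylinder of 60 mm length. Fits the 60 mm deep bore. Origin: centre of its underside; z up.
Not all that is in view belongs to the job. Leave any brown or orange look-alike of the housing alone.

How it is judged (in metres and radians):
On the way:
1. the rod's sprung tip is pushed in by the bottom of the open housing's bore (value of joint feeler above 0.0015 m and horizontal distance between rod and housing below 0.022 m and z of rod in the frame of housing below 0.07 m), for 0.1 s.
At the end, for the whole second after the job is handed in: Rod upright (10 deg), at rest in its holder, collar on the rim (8 mm). The core matching the bore stands upright (10 deg), at rest in the housing's bore, shoulder level with the rim to 7 mm. The other core upright, within 30 mm of its start (horizontal distance between rod and stand below 0.015 m and z of rod in the frame of stand between 0.008 and 0.023 m and angle between rod's own z axis and vertical below 0.17 rad and linear speed of rod below 0.02 m/s and ((horizontal distance between core_short and housing below 0.012 m and z of core_short in the frame of housing between 0.053 and 0.067 m and angle between each of core_short, core_long's own z axis and vertical below 0.17 rad and linear speed of core_short below 0.02 m/s and distance of core_long from where it was at the start of the episode below 0.03 m) or (horizontal distance between core_long and housing below 0.012 m and z of core_long in the frame of housing between 0.023 and 0.037 m and angle between each of core_long, core_short's own z axis and vertical below 0.17 rad and linear speed of core_long below 0.02 m/s and distance of core_short from where it was at the start of the episode below 0.03 m))); the robot touches nothing.
It also fails if it takes over 64 s, if anything falls off the work surface, if the arm or the gripper's body presses on something with over 40 N, if the wrist force passes 120 N, or if a joint passes its speed limit or range.

ROBOT

A 6-joint arm with a two-finger parallel gripper is mounted at the origin on the work surface. World frame = base frame: x ahead of the robot, y to its left, z up, the work surface at z = 0. Lengths are in mm, angles in rad, forces in N, time in s.
With the tool pointing down it reaches from about 400 to 825 mm from the base axis. Payload 7 kg.
Tool frame: the origin (TCP) lies at the very end of the fingers, on their centre line; the grasp point (between the pads) lies 19 mm behind it; z points along the fingers, y is the line along which they close (so a half turn about z gives the same grasp; the last joint's range is limited). The gripper opens to 88 mm and grips with 3 to 60 N. Pads are 19 mm wide; open, the fingers measure 130 mm over their backs; the gripper's body (78 mm by 193 mm) begins 47 mm behind the grasp point.
Start: joints at [1.596, 0.359, 0.012, 0, -1.224, -0.288], TCP at [175.365, 651.799, 206.161] pointing down, gripper open.
Joint ranges: [-3.07, 3.07], [-1.43, 2.12], [-1.02, 1.25], [-3.03, 1.67], [-3.05, -0], [-3.03, 3.03]. Speed limits (rad/s): [2.39, 2.39, 3.01, 3.14, 3.14, 3.14].

INTERFACE

Orientations are given as a unit quaternion [x, y, z, w].
In Python, from plant import bot gives the robot as it stands. Calls block until the motion is done:
- bot.move_ptp(position, orientation): joint-space move of the TCP to a pose.
- bot.line_to(position, velocity=150, ori=None): straight line of the TCP; ori=None keeps the orientation; velocity is the mean speed in mm/s.
- bot.move_joints(angles): joint-space move.
- bot.move_gripper(opening, force=None): finger opening in mm; force is the grip in N (None keeps the last); returns when the fingers have stopped.
- bot.pause(seconds).
- bot.solve_ik(position, orientation): joint angles nearest the present ones, or None.
- bot.read_state(): the state.
- bot.camera(name): name is "scene" or "side" or "wrist"; returns the picture (480x640x3 uint8, red, green, blue); there is no depth.
- bot.get_calibration(name): a dict with "fx", "fy", "cx", "cy" (pixels), "view" (4x4, takes a point from world to camera coordinates); the wrist camera has in their place "T_tool_cam" (4x4, takes a point from camera to tool coordinates, whose origin is the TCP and whose axes are the flange's). Camera axes: x right, y up, looking along -z (the intrinsics and any distortion apply to the point x, -y, -z); pixel columns grow to the right and rows downward; lengths in mm; the calibration is good to about 2 mm. A picture is of the moment at which its call begins: read the wrist's pose just before it. get_calibration takes no time and is no camera call.
A pose or a line that the arm cannot do raises bot.Unreachable and nothing moves.
- bot.close_job(): hands the job in; it is judged then, once.
The state is a dict: "t": time; "joint_pos": joint angles; "qvel": joint speeds; "tau": joint torques, N m; "tcp_pos": TCP position; "eef_rot": TCP orientation; "contact_force": force on the tool from outside, world axes, zero at the start; "moment": the same for the moment, N m; "width": finger opening in mm; "finger_force": force on a finger pad.
Only numpy, scipy, OpenCV 4.12 (cv2) and the standard library are available. Lean on these libraries where they do the work, as an engineer would, in place of code of your own. Each camera call takes 0.05 s, during which the arm holds its last target. There are 200 camera calls.

## Working session

There is one attempt and no reset: what is moved stays moved. The work goes in short steps, each a Python script; the robot and the scene stay as the last script left them, time stands still between calls to the robot, and variables do not carry over. Pictures are saved under pics/ and viewed, at most 10 in all, crops included, and the job is handed in when it is done.

```bash
mkdir -p pics; ls
python3 - <<'E'
from plant import bot
import cv2,numpy as np
np.set_printoptions(precision=4,suppress=True)
for n in ["scene","side","wrist"]:
    im=bot.camera(n); cv2.imwrite(f"pics/{n}0.png",im[:,:,::-1]); print(n,bot.get_calibration(n))
s=bot.read_state(); print(s)
E
```

```text
pics
scene {'fx': 464.24908403877424, 'fy': 464.24908403877424, 'cx': 326.4882657229579, 'cy': 235.04297312545134, 'view': array([[   -0.7982,     0.6022,    -0.0159,   399.3154],
       [   -0.3392,    -0.4275,     0.838 ,   115.3855],
       [    0.4978,     0.6743,     0.5455, -1049.9827],
       [    0.    ,     0.    ,     0.    ,     1.    ]])}
side {'fx': 579.92064454278, 'fy': 579.92064454278, 'cx': 324.3040632106846, 'cy': 240.74044343274352, 'view': array([[  -0.9918,   -0.1266,    0.0175,  510.0509],
       [   0.091 ,   -0.6027,    0.7928,  -87.8878],
       [  -0.0898,    0.7879,    0.6093, -984.3207],
       [   0.    ,    0.    ,    0.    ,    1.    ]])}
wrist {'fx': 347.1086683030565, 'fy': 347.1086683030565, 'cx': 313.11194796923115, 'cy': 243.59780976286575, 'T_tool_cam': array([[  -0.0001,    0.9633,    0.2685,   71.8784],
       [   1.    ,    0.0001,   -0.0001,   -0.0215],
       [  -0.0001,    0.2685,   -0.9633, -178.8332],
       [   0.    ,    0.    ,    0.    ,    1.    ]])}
{'t': 0.15, 'joint_pos': array([ 1.5961,  0.3592,  0.0113, -0.0003, -1.2241, -0.2881]), 'qvel': array([ 0.0003, -0.003 ,  0.0012,  0.0018,  0.0003, -0.0025]), 'tau': array([ -0.0009, -58.327 ,  29.3292,   7.0012,   0.0088,  -0.0001]), 'tcp_pos': array([175.2775, 651.421 , 205.4207]), 'eef_rot': array([ 0.9914, -0.1311, -0.    ,  0.0007]), 'contact_force': array([0.2046, 0.6816, 0.1787]), 'moment': array([-0.0092, -0.0056,  0.0058]), 'finger_force': 0.0, 'width': 87.82124228778675}
```

View pics/scene0.png

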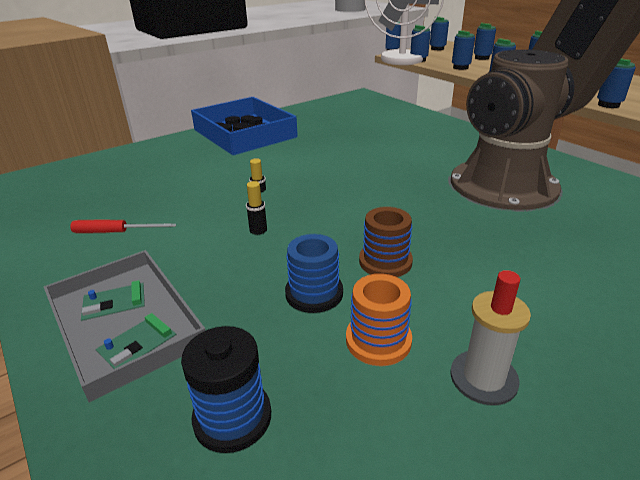

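View pics/side0.png

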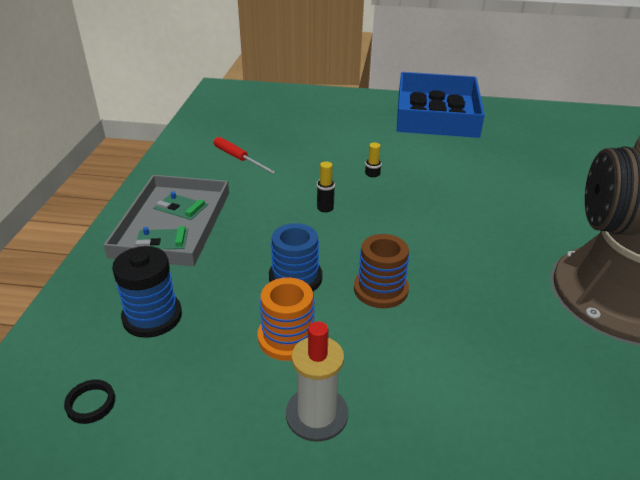

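The open blue housing is at scene (313,270) / side (295,258). Things that could be taken for it:
- capped blue housing, scene (225,385)
- brown look-alike, scene (388,240)
- orange look-alike, scene (380,315)
- blue bin, scene (245,122)

The rod is at scene (508,290), with the screwdriver's red grip at (98,226) as a possible confusion. The long core is at scene (257,208) and the short one behind it at (257,175). In the side view they are at (326,187) and (374,160).

```bash
cat > h.py <<'E'
from plant import bot
import cv2,numpy as np
from scipy.spatial.transform import Rotation as R
np.set_printoptions(precision=2,suppress=True)
def cam_pose(n,s=None):
    c=bot.get_calibration(n)
    if n=="wrist":
        T=np.eye(4); T[:3,:3]=R.from_quat(s["eef_rot"]).as_matrix(); T[:3,3]=s["tcp_pos"]
        return c,T@c["T_tool_cam"]
    return c,np.linalg.inv(c["view"])
def cast(n,px,z,s=None):
    c,T=cam_pose(n,s); px=np.atleast_2d(px).astype(float)
    d=np.c_[(px[:,0]-c["cx"])/c["fx"],-(px[:,1]-c["cy"])/c["fy"],-np.ones(len(px))]@T[:3,:3].T
    return T[:3,3]+d*((z-T[2,3])/d[:,2])[:,None]
def mask(im,lo,hi): return cv2.inRange(cv2.cvtColor(im,cv2.COLOR_RGB2HSV),lo,hi)
def blobs(m,amin):
    cs,_=cv2.findContours(m,cv2.RETR_EXTERNAL,cv2.CHAIN_APPROX_NONE)
    return [c.reshape(-1,2) for c in cs if cv2.contourArea(c)>amin]
YEL=((22,150,90),(32,255,255)); BLU=((105,120,40),(122,255,255)); RED=((0,180,60),(4,255,255))
def down(yaw): return (R.from_euler("z",yaw)*R.from_euler("x",np.pi)).as_quat()
E
python3 - <<'E'
from h import *
P={"housing":((313,249),(295,240),90),"rodtop":((508,279),(318,329),165),"long":((254,185),(326,167),102),"short":((256,162),(375,147),72),
"orange":((381,291),(288,294),90),"brown":((388,219),(385,250),90),"capped":((219,345),(140,258),118)}
for k,(a,b,z) in P.items(): print(k,cast("scene",a,z)[0],cast("side",b,z)[0])
for n in ("scene","side"):
    im=cv2.imread(f"pics/{n}0.png")[:,:,::-1].copy()
    for nm,c in (("Y",YEL),("R",RED),("B",BLU)):
        print(n,nm,[cv2.boundingRect(b) for b in blobs(mask(im,*c),40)][:12])
im=cv2.imread("pics/side0.png")[120:330,220:420]
cv2.imwrite("pics/crop0.png",cv2.resize(im,None,fx=2.8,fy=2.8))
s=bot.read_state(); print(R.from_quat(s["eef_rot"]).as_matrix())
E
```

```text
housing [560.94  49.61  90.  ] [556.6   54.59  90.  ]
rodtop [489.33 316.47 165.  ] [484.32 315.67 165.  ]
long [ 536.21 -167.57  102.  ] [ 533.63 -162.84  102.  ]
short [ 451.41 -314.51   72.  ] [ 447.32 -312.66   72.  ]
orange [547.27 182.72  90.  ] [545.32 182.11  90.  ]
brown [415.    55.85  90.  ] [411.25  59.01  90.  ]
capped [766.02 166.12 118.  ] [767.27 167.16 118.  ]
scene Y [(247, 181, 14, 26), (250, 159, 12, 21)]
scene R [(491, 271, 29, 44), (71, 220, 55, 13)]
scene B [(187, 363, 77, 78), (104, 338, 9, 12), (351, 296, 60, 51), (88, 290, 9, 9), (286, 234, 53, 70), (363, 222, 49, 40), (191, 97, 106, 58), (597, 67, 38, 36), (529, 36, 9, 14), (452, 36, 23, 30), (386, 35, 14, 14), (411, 32, 19, 26)]
side Y [(320, 162, 12, 24), (369, 143, 11, 21)]
side R [(308, 322, 20, 39), (214, 137, 33, 23)]
side B [(260, 299, 54, 45), (117, 272, 59, 57), (359, 251, 50, 42), (271, 224, 48, 60), (397, 72, 88, 65)]
[[ 0.97 -0.26 -0.  ]
 [-0.26 -0.97 -0.  ]
 [ 0.    0.   -1.  ]]
```

View pics/crop0.png

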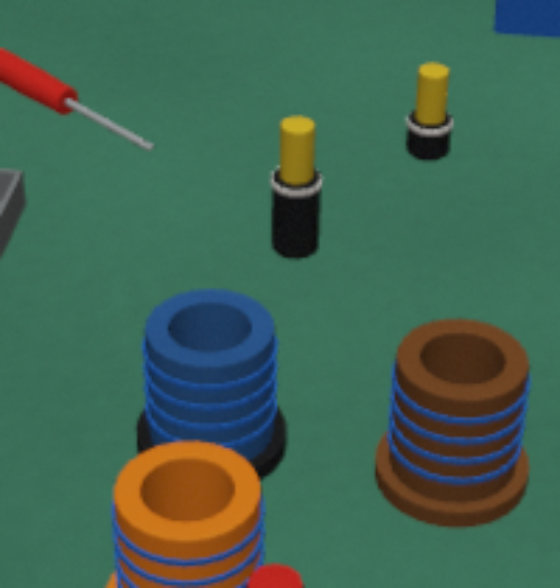

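The crop confirms the open blue housing at side (295,240), at about (559,52) mm, and the long and short cores are clearly told apart. Next I look at the rod from above.

```bash
cat >> h.py <<'E'
Q=down(-np.pi/2)
def over(xy,z=230):  # put the wrist camera straight above xy and take a picture
    bot.move_ptp([xy[0],xy[1]+72,z],Q); bot.pause(0.15)
    s=bot.read_state(); return s,bot.camera("wrist")
def circle(c,z,s):   # contour -> circle on the plane z
    p=cast("wrist",c,z,s)[:,:2].astype(np.float32)
    (x,y),r=cv2.minEnclosingCircle(p); return np.array([x,y]),r
E
python3 - <<'E'
from h import *
s,im=over((487,316)); cv2.imwrite("pics/w1.png",im[:,:,::-1])
print(s["t"],s["tcp_pos"],s["joint_pos"])
for b in blobs(mask(im,*RED),200): print("red",b.mean(0),*circle(b,165,s))
for b in blobs(mask(im,(15,100,60),(32,255,255)),200): print("brass",b.mean(0),*circle(b,118,s))
E
```

```text
1.8167 [486.39 388.93 229.81] [ 0.99  0.26 -0.07 -0.   -1.24 -0.99]
brass [461.17 381.5 ] [342.17 542.56] 176.06338500976562
brass [506.03 330.29] [308.02 482.57] 34.41326141357422
brass [120.33 330.25] [663.28 483.14] 34.218910217285156
brass [315.2  141.78] [484.46 313.83] 31.85613250732422
brass [259.31  35.25] [530.51 220.35] 33.84885787963867
brass [237.38   7.54] [541.3  214.29] 27.293922424316406
```

View pics/w1.png

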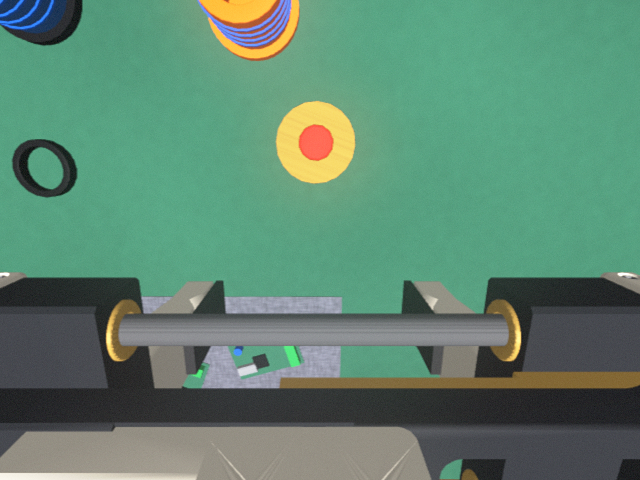

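The collar is at pixel (315,142) with the red handle at its centre. The fitted circle has r = 31.9 mm at (484.5, 313.8), which agrees with the side view. Next I grasp, lift and probe.

```bash
cat > probe.py <<'E'
from h import *
rx,ry=484.5,313.8; hx,hy=558.5,52
bot.move_ptp([rx,ry,215],Q); bot.move_gripper(60,force=30); bot.line_to([rx,ry,126],120)
bot.move_gripper(0,force=40); s=bot.read_state(); print("grip",s["t"],s["width"],s["finger_force"],s["contact_force"],s["tcp_pos"])
if s["width"]<18: raise SystemExit("no grasp")
z0=s["tcp_pos"][2]-15   # TCP height above the rod's origin
bot.line_to([rx,ry,238],200); bot.line_to([hx,hy,238],250); bot.line_to([hx,hy,z0+100],200)
bot.pause(0.2); print("over",bot.read_state()["contact_force"],bot.read_state()["t"])
cv2.imwrite("pics/probe_side.png",bot.camera("side")[:,:,::-1])
E
python3 probe.py
```

```text
grip 4.55 22.91420525260778 39.99906778335571 [0.28 0.09 0.31] [484.69 313.85 126.14]
over [-0.26 -0.22 -2.83] 6.9833
```

View pics/probe_side.png

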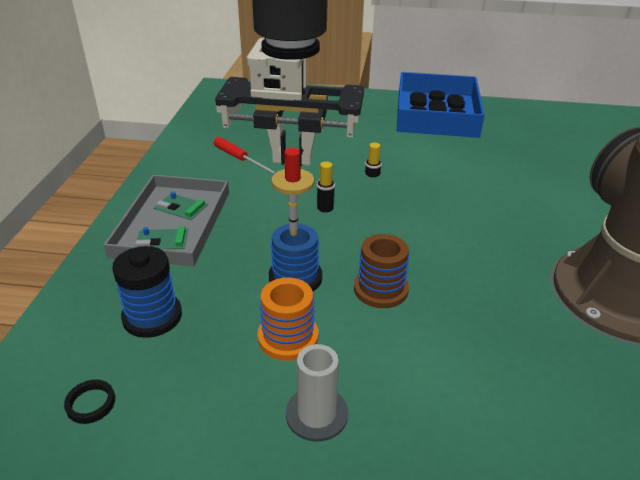

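The rod is held upright with its tip at pixel (293,236), over the housing's bore at (295,240), and the holder is empty. Now I probe.

```bash
cat > probe2.py <<'E'
from h import *
hx,hy=558.5,52; z0=111.14
f0=np.mean([bot.read_state()["contact_force"][2] for _ in range(3)])
def feel(top,bot_):
    bot.line_to([hx,hy,z0+top],120)
    for z in np.arange(top-1.0,bot_-.1,-1.0):
        bot.line_to([hx,hy,z0+z],20); s=bot.read_state(); f=s["contact_force"]
        if f[2]-f0>0.8: print(z,f-[0,0,f0],s["tcp_pos"][2]-z0)
        if f[2]-f0>3.2: return z
    return None
z=feel(64,53)
if z is None: z=feel(34,23)
bot.pause(0.4); s=bot.read_state(); print("bottom",z,s["contact_force"],s["tcp_pos"],s["t"],f0,s["width"])
E
python3 probe2.py
```

```text
28.0 [ 0.07 -0.13  2.04] 28.08558957033715
27.0 [-0.27  0.01  1.35] 27.04800107191197
26.0 [0.14 0.64 2.86] 26.04336598387799
25.0 [-0.33 -0.01  2.96] 25.029234778522422
24.0 [-0.55  0.39  6.47] 24.7520790308847
bottom 24.0 [-1.32  0.71  4.82] [558.97  52.03 135.88] 13.4417 -1.4248136052733233 22.624244320868172
```

Contact came at a tip height of about 28 mm, and the tip was fully in at 25 mm. The bore is therefore deep and takes the long core. I return the rod, then look over the housing and the long core.

```bash
cat > back.py <<'E'
from h import *
rx,ry=484.5,313.8; hx,hy=558.5,52
bot.line_to([hx,hy,238],200); bot.line_to([rx,ry,238],250); bot.line_to([rx,ry,140],150); bot.line_to([rx,ry,126.3],40)
bot.pause(0.15); print("down",bot.read_state()["contact_force"])
bot.move_gripper(60); bot.line_to([rx,ry,225],200)
s,im=over((hx,hy)); cv2.imwrite("pics/w2.png",im[:,:,::-1]); print(s["t"])
for b in blobs(mask(im,(100,100,30),(125,255,255)),800): print("blue",b.mean(0),*circle(b,90,s))
s,im2=over((535,-165)); cv2.imwrite("pics/w3.png",im2[:,:,::-1]); print(s["t"])
for b in blobs(mask(im2,(20,120,60),(34,255,255)),150): print("yel",b.mean(0),*circle(b,102,s))
for b in blobs(mask(im2,(0,0,170),(179,60,255)),60): print("white",b.mean(0),*circle(b,60,s))
cv2.imwrite("pics/w23.png",np.hstack([im[:300,150:550],im2[:300,150:550]])[:,:,::-1])
cv2.imwrite("pics/side2.png",bot.camera("side")[180:460,200:460,::-1])
E
python3 back.py
```

```text
down [-0.35  0.29 -1.88]
19.2333
blue [130.57 241.74] [736.91 142.92] 40.91609191894531
blue [443.25 142.52] [428.16  51.06] 40.20550537109375
blue [312.04 135.5 ] [558.83  44.62] 38.41008758544922
20.3083
yel [377.62 382.63] [467.21  71.35] 39.743194580078125
yel [531.73 379.96] [309.06  70.53] 46.19961166381836
yel [450.6  335.79] [402.1   10.43] 34.181480407714844
yel [174.31 332.31] [666.29  11.36] 34.39612579345703
yel [313.65 133.78] [ 534.66 -174.66] 11.95400333404541
white [230.75 464.21] [638.28 222.68] 29.56584930419922
white [395.79 463.72] [430.47 221.64] 30.52492332458496
white [107.95 465.83] [805.12 229.93] 133.20443725585938
white [397.89 300.37] [442.85  -2.06] 8.621670722961426
white [228.47 300.5 ] [625.86  -1.68] 8.764171600341797
white [626.77 274.37] [199.08 -33.11] 11.243901252746582
white [313.5  135.14] [ 534.76 -174.74] 18.60894012451172
white [ 63.35 181.98] [ 782.17 -100.12] 112.67503356933594
white [167.97  16.11] [ 663.42 -275.03] 23.708271026611328
```

View pics/w23.png

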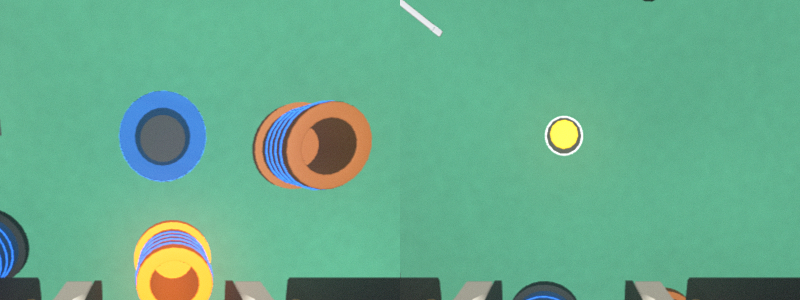

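View pics/side2.png

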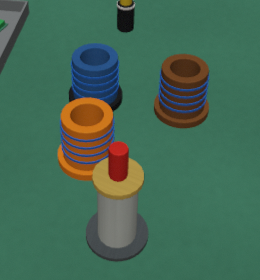

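The housing rim fits r = 38.4 mm at (558.8, 44.6) and the core's ring is at (534.7, -174.7). The rod is back in its holder with its collar on the rim (side crop (118,175)). Wrist and fixed cameras disagree by 5–12 mm in y, so I take one second look at the core with the camera turned by 90° to settle it.

Run:
```python
from h import *
Q0=down(0)
bot.move_ptp([535-72,-170,230],Q0); bot.pause(0.3)
s=bot.read_state(); im=bot.camera("wrist"); cv2.imwrite("pics/w4.png",im[:,:,::-1]); print(s["t"],s["tcp_pos"],s["qvel"])
for b in blobs(mask(im,(20,120,60),(34,255,255)),150):
    c,r=circle(b,102,s)
    if r<16: print("yel",b.mean(0),c,r)
for b in blobs(mask(im,(0,0,170),(179,60,255)),60):
    c,r=circle(b,60,s)
    if 15<r<21: print("white",b.mean(0),c,r)
for b in blobs(mask(im,(100,100,30),(125,255,255)),800): print("blue",b.mean(0),*circle(b,90,s))
# fixed cameras with masks: knob centroid (z 81) and the white/black edges
for n in ("scene","side"):
    im=cv2.imread(f"pics/{n}0.png")[:,:,::-1].copy()
    for b in blobs(mask(im,*YEL),40): print(n,(x:=cv2.boundingRect(b)),cast(n,(x[0]+(x[2]-1)/2,x[1]+(x[3]-1)/2),81)[0])
```

```text
22.2167 [ 463.09 -169.93  229.95] [-0. -0. -0. -0.  0.  0.]
yel [318.6  147.04] [ 534.8  -174.76] 12.047257423400879
white [446.88 224.58] [ 455.36 -311.24] 17.326335906982422
white [318.04 146.96] [ 534.58 -174.66] 18.57105255126953
blue [121.46 247.33] [433.86  24.73] 42.11996841430664
blue [ 85.27 118.81] [557.19  26.3 ] 54.41307067871094
scene (247, 181, 14, 26) [ 535.17 -175.54   81.  ]
scene (250, 159, 12, 21) [ 478.97 -266.58   81.  ]
side (320, 162, 12, 24) [ 535.58 -173.92   81.  ]
side (369, 143, 11, 21) [ 447.53 -269.9    81.  ]
```

Both wrist views and both fixed-camera masks put the core at (534.7, -174.7), so the wrist values are right and my hand-picked pixels were off. I grasp the long core and seat it.

Run:
```python
from h import *
Q0=down(0); cx,cy=534.7,-174.7; hx,hy=558.8,44.6
bot.move_ptp([cx,cy,150],Q0); bot.line_to([cx,cy,65],120); bot.move_gripper(0,force=30)
s=bot.read_state(); print(s["t"],s["width"],s["tcp_pos"])
if s["width"]<18: raise SystemExit("no grasp")
bot.line_to([cx,cy,190],150); bot.line_to([hx,hy,190],200); bot.pause(0.2)
f0=bot.read_state()["contact_force"]; print(f0)
cv2.imwrite("pics/held.png",bot.camera("side")[60:340,180:440,::-1])
bot.line_to([hx,hy,165],100); z=165
while z>95.5:
    z-=5 if z>105 else 1; bot.line_to([hx,hy,z],50)
    f=bot.read_state()["contact_force"]-f0
    if abs(f).max()>6: print("contact",z,f); break
bot.pause(0.2); s=bot.read_state(); print(s["t"],s["tcp_pos"],s["contact_force"]-f0)
cv2.imwrite("pics/seated.png",bot.camera("side")[60:340,180:440,::-1])
a=[cv2.imread(f"pics/{k}.png") for k in("held","seated")]
cv2.imwrite("pics/hs.png",cv2.resize(np.hstack(a),None,fx=1.5,fy=1.5))
```

```text
24.325 23.105717937346157 [ 534.75 -174.74   65.05]
[-0.01 -0.19 -1.83]
32.9083 [558.91  44.63  95.08] [-0.42 -0.24  1.45]
```

View pics/hs.png

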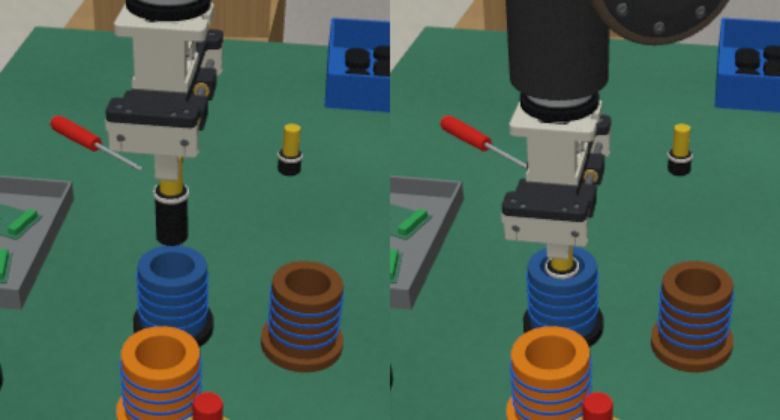

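The core is upright in the bore with its white shoulder at rim level (crop (562,266)). I release it, back off and check from above.

Run:
```python
from h import *
hx,hy=558.8,44.6
bot.move_gripper(60); bot.line_to([hx,hy,220],150)
s,im=over((hx,hy)); 
for b in blobs(mask(im,(20,120,60),(34,255,255)),150):
    c,r=circle(b,132,s)
    if r<16: print("yel",c,r)
for b in blobs(mask(im,(0,0,170),(179,60,255)),60):
    c,r=circle(b,90,s)
    if 15<r<21: print("white",c,r)
print(s["t"])
a=bot.camera("side")[60:440,180:440,::-1]; b=bot.camera("scene")[120:500,220:560,::-1]
b=cv2.copyMakeBorder(b,0,380-b.shape[0],0,0,cv2.BORDER_CONSTANT)
cv2.imwrite("pics/end.png",np.hstack([a,b]))
```

```text
yel [558.98  44.79] 11.965856552124023
white [558.95  44.81] 18.544326782226562
36.4
```

View pics/end.png

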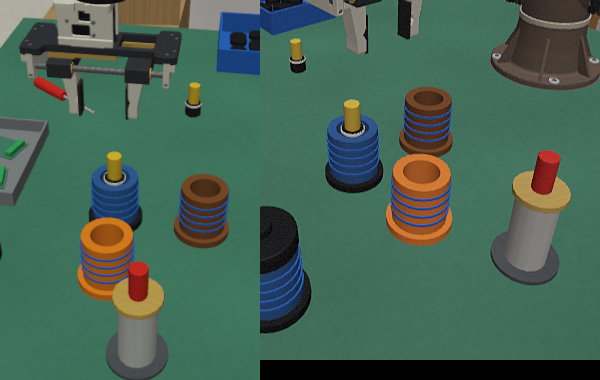

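The long core stands centred (0.2 mm) and upright in the blue housing (352,128). The rod stands in its holder (541,190) and the short core is untouched (297,55). I hand the job in.

```bash
python3 -c "
from plant import bot
print(bot.close_job())"
```

```text
the job is handed in; nothing more can be done
None
```

I handed the job in at about 36 s: the bore probed deep (about 60 mm), the rod is back in its holder, the long core stands in the housing with its shoulder level with the rim, and the short core was left where it stood; no verdict came back.

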